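# Close the dust box hatch and set its air gate

### The arm

A 6-joint arm with a two-finger parallel gripper is mounted at the origin on the work surface. World frame = base frame: x ahead of the robot, y to its left, z up, the work surface at z = 0. Lengths are in m, angles in rad, forces in N, time in s.
With the tool pointing down it reaches from about 0.35 to 0.775 m from the base axis. Payload 5.5 kg.
Tool frame: the origin (TCP) lies at the very end of the fingers, on their centre line; the grasp point (between the pads) lies 19 mm behind it; z points along the fingers, y is the line along which they close (so a half turn about z gives the same grasp; the last joint's range is limited). The gripper opens to 85 mm and grips with 20 to 120 N. Pads are 22 mm wide; open, the fingers measure 114 mm over their backs; the gripper's body (76 mm by 85 mm) begins 54 mm behind the grasp point. The pads swing forward as they close: fully open they stand 13 mm farther back than shut.
Start: joints at [1.092, 0.313, 0.046, 1.304, 0, 1.431], TCP at [0.191, 0.542, 0.231] pointing down, gripper open.
Joint ranges: [-2.76, 2.76], [-0.86, 1.69], [-1.03, 1.26], [-2.2, 2.34], [-1.47, 1.5], [-3.14, 3.14]. Speed limits (rad/s): [2.57, 2.57, 3.14, 3.14, 3.14, 3.14].

### API

Orientations are given as a unit quaternion [w, x, y, z].
In Python, from workcell import get_state, read_camera, hand_in gives the robot as it stands.
- The arm moves only by the tool send_rows, never from a script. Its argument "increments" is a list of rows, each an object of numbers: "dx", "dy", "dz": the shift along the world's x, y, z in units of 25 mm (1.0 is 25 mm); "roll": the turn about the world's z in units of 8 degrees (1.0 is 8 degrees); "claw": the opening, from -1 (shut) to 1 (fully open). In form: [{"dx": .., "dy": .., "dz": .., "roll": .., "claw": ..}, ...]. A call has exactly 5 rows; each row is the pose to reach, as a shift and turn from the pose commanded when the call began; what a row does not reach only later rows make up. A row lasts 1/8 s, in which the tool goes at most 62.5 mm and 10.7 degrees, less where a joint would pass 70% of its speed; a pose out of reach is approached as far as the arm can. A call with a gripper value outside its range is refused whole. The fingers move at their own pace and stop on an object; "grip_force" is the grip in N (left out, the last holds). Time passes only in rows, so rows that repeat a pose let the fingers close, or fill a call up. It gives the time, the measured TCP pose, the force, the opening and the grip force at its end, in the units of the state.
- get_state(): the state, without advancing time (a new reading comes with each control period).
- read_camera(name): name is "side" or "top"; returns a dict with "image" (400x640x3 uint8, blue, green, red), "fx", "fy", "cx", "cy" (pixels), "dist_coeffs" ([k1, k2, p1, p2, k3] as OpenCV has them; the pictures are not rectified), "world_to_cam" (4x4, takes a point from world to camera coordinates). Camera axes: x right, y up, looking along -z (the intrinsics and any distortion apply to the point x, -y, -z); pixel columns grow to the right and rows downward; lengths in m; the calibration is good to about 2 mm. A picture is of the moment at which its call begins. There is no depth.
- hand_in(): hands the job in; it is judged then, once.
The state is a dict: "clock": time; "joint_pos": joint angles; "qvel": joint speeds; "tau": joint torques, N m; "tcp_pos": TCP position; "orientation": TCP orientation; "wrist_force": force on the tool from outside, world axes, zero at the start; "ft_torque": the same for the moment, N m; "finger_gap": finger opening in m; "grip_force": force on a finger pad.
Only numpy, scipy, OpenCV 4.12 (cv2) and the standard library are available. Lean on these libraries where they do the work, as an engineer would, in place of code of your own. Each camera call takes 0.05 s, during which the arm holds its last target. There are 200 camera calls.

### The job

Take the plywood hatch off its sloping stand, dip it on the slant through the opening of the dust box with its near edge first into the deep slot on the robot's side, lower it (do not drop it) until it lies flat on the ledges, and slide it away from the robot until both ends are tucked about equally under the frame. Then pull the stiff steel air gate beside it open by 40 mm, until its tab stands level with the small pin, and let go. Leave the other things on the bench alone.

Things in the scene. Friction and masses are not known exactly. Their poses are not given: they have to be found in the camera images.
- hatch: Loose plywood hatch 160 (its x) x 120 (y) x 8 mm, 0.2-0.4 kg. On the middle of its upper face stands a fin handle 60 mm long (y), 14 thick (x), 42 high. Origin: centre of the underside; z is the normal, towards the handle. It starts on the sloping stand at 32 degrees (0.56 rad), its -x edge low and towards the robot.
- hatch_grip (a point): Point to grip on the hatch's fin handle: on the middle of the hatch, 35 mm above its underside along its z (27 mm above the upper face). Axes as the hatch.
- near_edge (a point): Middle of the lower edge of the hatch's -x end (80 mm from its origin along -x, on the underside). Axes as the hatch.
- far_edge (a point): Middle of the lower edge of the hatch's +x end (80 mm from its origin along +x, on the underside). Axes as the hatch.
- rack: Fixed sloping wooden stand, 170 mm deep x 150 mm wide, on which the hatch is parked; origin at the centre of its foot on the bench. Its sloping face rises to its +x at 32 degrees and has an 8 mm thick stop strip along the low edge, standing 6 mm above the face; lift the hatch clear of it.
- dust_box: Fixed wooden dust box, 120 mm high, x away from the robot (its yaw varies). Origin on the bench under the centre of the hatch opening; in its frame it spans x -116 to 98, y -215 to 79 mm. The opening in its top is 140 (x) x 130 mm (y): the hatch is 20 mm too long to go in flat. The top bars at the two x ends are 36 mm thick (height 84 to 120 mm), with a slot under each.
- seat (a point): Centre of the opening at the height of the ledge tops (62 mm above the bench, 58 below the box's top). Axes as the dust box. The hatch is home when its origin is here, axes parallel. Slots above the ledges are 22 mm high; the -x one goes 32 mm in from the opening's edge, the +x one only 14 mm. The ledges reach 20 mm into the opening; only they carry the hatch.
- gate (a joint): Opening of the air gate in m: 0 shut, up to 0.070; grows as the steel blade slides along the dust box's -x (towards the robot). It starts at 0 to 8 mm. Sliding takes about 8 N and it stays where it is left.
- gate_tab (a point): Middle of the top of the gate's upright steel tab, 12 mm thick (dust box x), 30 wide (y), 38 high above the blade, on the box's top on the -y side of the opening. Its top is 42.5 mm above the box's top; guide rails 12 mm high run 20 mm clear of its sides; a cross bar 17 mm high stands 55 mm behind it (+x) when shut. Axes as the dust box.
- gate_mark (a point): Top of a fixed 6 mm pin on the guide rail nearer the hatch; the middle of the tab's thickness is level with it (same x in the dust box's frame) when the gate is open 40 mm.
- glue: White glue bottle, 60 mm across, 150 mm high; bystander. Origin under its centre.
- mallet: Wooden hammer lying on the bench, 260 mm long, head 30 mm high or so; bystander.
- offcut: Wood offcut, 70 x 120 x 45 mm; bystander. Origin under its centre.
- mug: White mug, 80 mm across, 90 mm high; bystander. Origin under its centre.
Mind the look-alikes: they are no part of the job. Several things have the shape of the hatch; the one meant has the colours described above.

How it is judged:
By the outcome, as a careful person would: the job done as asked, in the order asked, and still so for the second after the job is handed in, with the robot touching nothing.
It also fails if it takes over 56 s, if anything falls off the work surface, if the arm or the gripper's body presses on something with over 40 N, if the wrist force passes 120 N, or if a joint passes its speed limit or range.

## Working session

There is one attempt and no reset: what is moved stays moved. The work goes in short steps, Python scripts to look and compute and a tool call to move; the robot and the scene stay as the last step left them, time stands still between calls to the robot, and variables do not carry over. Pictures are saved under pics/ and viewed, at most 10 in all, crops included, and the job is handed in when it is done.

Besides the shell and the picture viewer there is one more tool, called after "Call:" in YAML: its name, and indented under it one key for each argument. send_rows: Moves the arm, as the interface text tells. Its arguments: {"type":"object","properties":{"increments":{"type":"array","items":{"type":"object","properties":{"dx":{"type":"number"},"dy":{"type":"number"},"dz":{"type":"number"},"roll":{"type":"number"},"claw":{"type":"number"}}}},"grip_force":{"type":"number"}},"required":["increments"]}

```bash
ls; mkdir -p pics
cat > h.py <<'E'
import numpy as np,cv2
from workcell import get_state, read_camera, hand_in
def snap(n,f):
    c=read_camera(n); cv2.imwrite(f,c["image"]); c=dict(c); np.save(f'{n}.npy',{k:c[k] for k in c if k!='image'},allow_pickle=True); return c
def cal(n): return np.load(f'{n}.npy',allow_pickle=True).item()
def K(c): return np.array([[c['fx'],0,c['cx']],[0,c['fy'],c['cy']],[0,0,1.]])
def proj(c,P):
    P=np.atleast_2d(P); W=np.array(c['world_to_cam']); q=P@W[:3,:3].T+W[:3,3]; q=q*[1,-1,-1]
    return cv2.projectPoints(q.reshape(-1,1,3),np.zeros(3),np.zeros(3),K(c),np.array(c['dist_coeffs'],float))[0].reshape(-1,2)
def ray(c,uv):
    n=cv2.undistortPoints(np.array(uv,float).reshape(-1,1,2),K(c),np.array(c['dist_coeffs'],float)).reshape(-1,2)
    W=np.array(c['world_to_cam']); d=np.c_[n[:,0],-n[:,1],-np.ones(len(n))]@W[:3,:3]; o=-W[:3,:3].T@W[:3,3]; return o,d
def onz(c,uv,z):
    o,d=ray(c,uv); return o+d*((z-o[2])/d[:,2:3])
E
python3 - <<'E'
from h import *
for n in('side','top'):
    c=snap(n,f'pics/{n}0.png'); W=np.array(c['world_to_cam']); print(n,c['fx'],c['cx'],c['cy'],c['dist_coeffs'],-W[:3,:3].T@W[:3,3])
    if 1: cv2.imwrite(f'pics/{n}0b.png',cv2.resize(c['image'],(800,500),interpolation=cv2.INTER_CUBIC))
print(get_state())
E
```

```text
pics
side 457.72648607346065 314.6441402983139 199.43548863308504 [-0.12428558  0.          0.          0.          0.        ] [ 0.13247784 -1.07399649  1.02237078]
top 468.58739792675766 313.7482655294748 192.19424112615107 [-0.01554517  0.          0.          0.          0.        ] [ 0.41792409 -0.06228677  1.40003101]
{'clock': 0.1, 'joint_pos': array([1.09243086e+00, 3.13943809e-01, 4.51147544e-02, 1.30363550e+00,
       3.71484345e-05, 1.43116938e+00]), 'qvel': array([ 0.00063088, -0.00203241,  0.00241984, -0.00060379, -0.00045977,
        0.00142225]), 'tau': array([ 2.93112294e-03, -4.81723130e+01,  2.99245387e+01,  1.26998589e-02,
       -4.19190758e-05, -3.26645377e-08]), 'tcp_pos': array([0.1908712 , 0.54191007, 0.2304966 ]), 'orientation': array([-2.71350802e-04,  1.68560626e-01,  9.85690935e-01, -7.88961618e-04]), 'wrist_force': array([-0.35484338,  0.63833909,  0.23965451]), 'ft_torque': array([-0.03345924, -0.0257175 , -0.01675131]), 'grip_force': 0.0, 'finger_gap': 0.08542399528300545}
```

View pics/top0b.png

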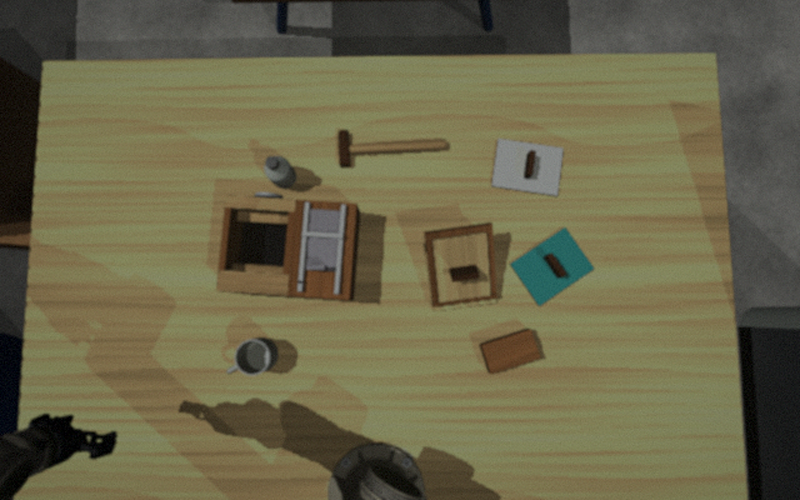

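View pics/side0b.png

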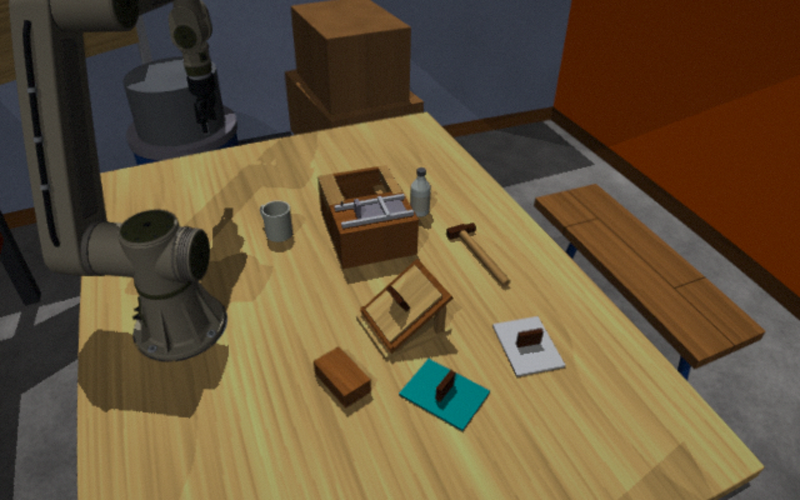

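The top view shows the plywood hatch on its stand at about (460,265) and the dust box at (285,250) with the gate on its right. The white and teal plates are look-alikes. The side view shows the same layout, with the stand at (405,305) and the box at (370,215). Next I'll enlarge both.

Run:
```python
from h import *
t=cv2.imread('pics/top0.png'); s=cv2.imread('pics/side0.png')
def crop(im,x0,y0,w,h,k,f):
    c=cv2.resize(im[y0:y0+h,x0:x0+w],None,fx=k,fy=k,interpolation=cv2.INTER_CUBIC)
    c=cv2.convertScaleAbs(c,alpha=1.6)
    for i in range(0,w,10): cv2.putText(c,str(x0+i),(i*k,8),0,.3,(255,255,255),1); cv2.line(c,(i*k,10),(i*k,14),(255,255,255),1)
    for j in range(0,h,10): cv2.putText(c,str(y0+j),(0,j*k+3),0,.3,(255,255,255),1); cv2.line(c,(20,j*k),(24,j*k),(255,255,255),1)
    cv2.imwrite(f,c)
# montage: box and rack in top -> one picture
crop(t,168,145,124,100,6,'pics/tbox.png')
crop(t,330,170,80,80,7,'pics/track.png')
crop(s,250,125,100,90,6,'pics/sbox.png')
crop(s,280,200,90,85,6,'pics/srack.png')
a=cv2.imread('pics/sbox.png')[:510,:]; b=cv2.imread('pics/track.png')
```

```text
(no output)
```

View pics/tbox.png

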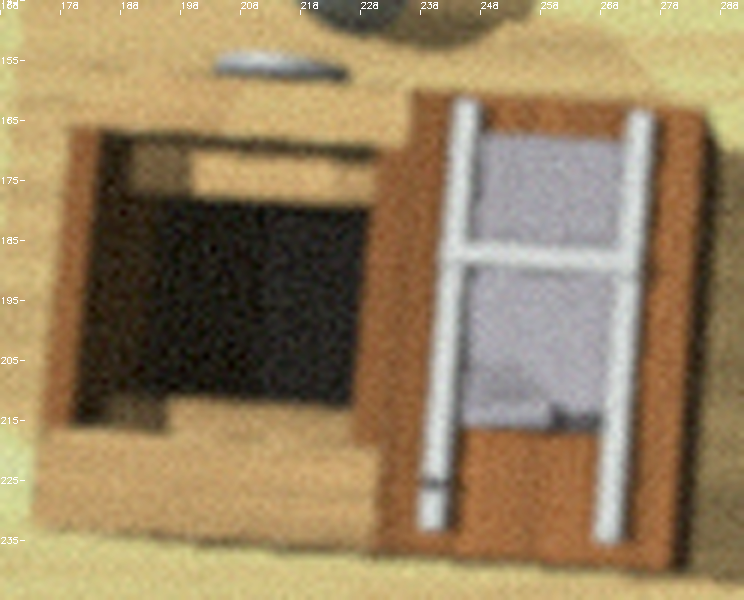

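View pics/track.png

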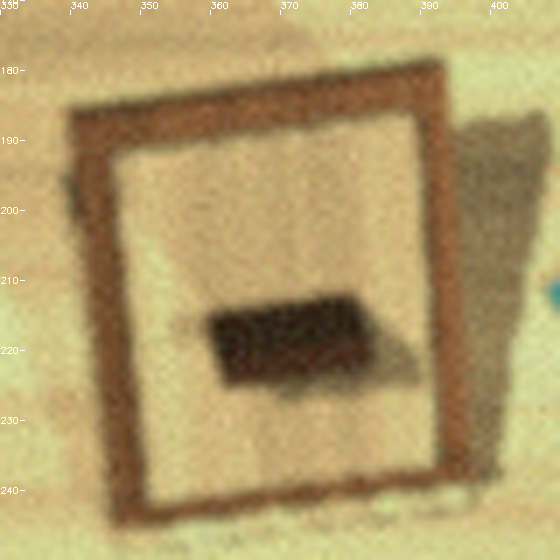

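View pics/sbox.png

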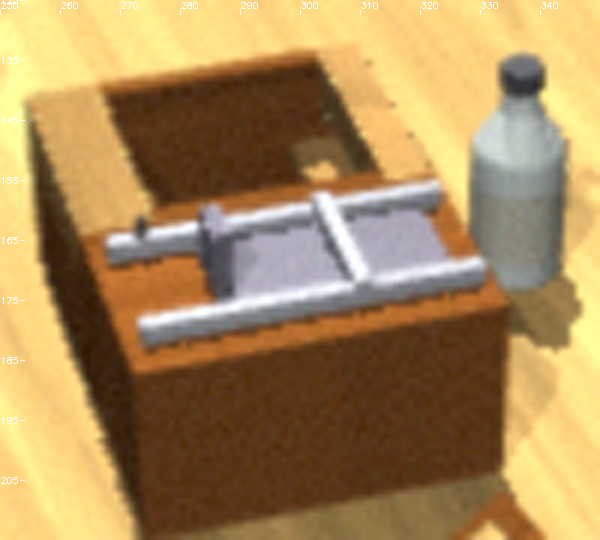

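View pics/srack.png

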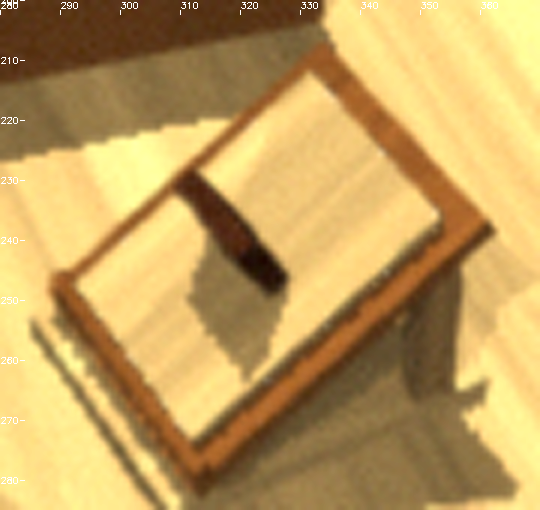

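```bash
cat > fit.py <<'E'
from h import *
from scipy.optimize import least_squares
from scipy.spatial.transform import Rotation as R
T,S=cal('top'),cal('side')
def px(p,x0,y0,k): return (np.array(p,float)+.5)/k-.5+[x0,y0]
def fit(obs,p0,pose):
    def res(p):
        o,Rm=pose(p); return np.concatenate([ (proj(c,(Rm@(np.array(P)/1000).T).T+o)-uv).ravel() for c,P,uv in obs])
    r=least_squares(res,p0,loss='soft_l1',f_scale=1.,x_scale=.01); return r.x,res(r.x).reshape(-1,2)
E
cat > m.py <<'E'
from fit import *
tb=lambda p:px(p,168,145,6); sb=lambda p:px(p,250,125,6)
P1=[[-116,-215,120],[98,-215,120],[-116,79,120],[70,65,120],[-70,65,120],[70,-65,120],[-70,-65,120]]
u1=tb([[668,568],[706,110],[32,527],[100,130],[72,427],[383,150],[352,445]])
P2=[[-116,-215,120],[98,-215,120],[-116,79,120],[98,79,120],[-116,-215,0],[98,-215,0],[-70,65,120],[70,65,120],[-70,-65,120],[70,-65,120]]
u2=sb([[135,372],[508,303],[30,97],[355,45],[140,533],[503,468],[105,87],[318,55],[155,215],[380,180]])
box=lambda p:(np.array([p[0],p[1],0]),R.from_euler('z',p[2]).as_matrix())
for o in([(T,P1,u1)],[(S,P2,u2)],[(T,P1,u1),(S,P2,u2)]):
    b,r=fit(o,[.45,.2,0],box); print('box',b.round(4)); 
print(r.round(1).tolist())
th=lambda p:px(p,330,170,7); sh=lambda p:px(p,280,200,6)
P=[[80,60,8],[80,-60,8],[-80,-60,8],[-80,60,8]]
h1=th([[112,155],[415,112],[440,470],[147,505]]); h2=sh([[310,70],[440,215],[195,440],[75,285]])
hat=lambda p:(np.array(p[:3]),R.from_euler('ZY',[p[3],-.5585]).as_matrix())
h,r=fit([(T,P,h1),(S,P,h2)],[.4,-.15,.08,0],hat); print('hatch',h.round(4)); print(r.round(1).tolist())
o,Rm=hat(h); print('grip',(o+Rm@[0,0,.035]).round(4))
t=cv2.imread('pics/top0.png');s=cv2.imread('pics/side0.png')
F=[[a,c,z] for a in(-7,7) for c in(-30,30) for z in(8,50)]
for P_ in(P,F):
  Q=(Rm@(np.array(P_)/1000).T).T+o; print('T',((proj(T,Q)-[330,170]+.5)*7-.5).round().tolist()); print('S',((proj(S,Q)-[280,200]+.5)*6-.5).round().tolist())
# pin triangulation, in box frame
def tri(ut,us):
    f=lambda X:np.concatenate([(proj(T,X)-ut).ravel(),(proj(S,X)-us).ravel()])
    q=least_squares(f,[.4,.1,.14]); return q.x,np.abs(q.fun).max()
bo,bR=box(b)
for n,a,c in(('pin',[433,480],[141,217]),):
    X,e=tri(tb(a),sb(c)); print(n,X.round(4),e.round(2),'box frame',(bR.T@(X-bo)).round(4))
X=onz(S,sb([[212,210]]),.1625)[0]; print('tab',X,'box',bR.T@(X-bo)); print('pred tab px in top crop',(proj(T,X)-[168,145]+.5)*6-.5)
E
python3 m.py
```

```text
box [ 0.5693  0.2576 -0.0744]
box [ 0.5749  0.2604 -0.0803]
box [ 0.5712  0.2577 -0.0747]
[[0.5, -0.1], [0.1, -1.1], [-0.3, -0.8], [0.3, -1.1], [-0.2, -0.5], [-0.6, -1.3], [-0.0, -0.2], [-0.8, 0.8], [-0.1, 0.7], [-1.6, -0.1], [-0.4, -0.2], [0.2, 2.0], [-0.4, 0.9], [-1.1, 1.6], [-0.2, 1.1], [-1.2, -0.7], [-0.3, -1.5]]
hatch [ 0.5138 -0.1979  0.0753  0.1349]
[[0.1, -0.4], [0.2, -0.4], [-0.2, -1.5], [0.5, -0.7], [-0.5, -0.0], [-0.3, 0.1], [-1.4, 0.3], [-0.8, -0.2]]
grip [ 0.4954 -0.2004  0.105 ]
T [[113.0, 153.0], [416.0, 109.0], [439.0, 459.0], [151.0, 500.0]]
S [[307.0, 70.0], [438.0, 215.0], [187.0, 442.0], [70.0, 284.0]]
T [[355.0, 315.0], [375.0, 365.0], [208.0, 336.0], [224.0, 386.0], [353.0, 284.0], [373.0, 333.0], [205.0, 305.0], [221.0, 355.0]]
S [[269.0, 299.0], [230.0, 262.0], [207.0, 223.0], [168.0, 185.0], [291.0, 280.0], [252.0, 242.0], [228.0, 204.0], [189.0, 166.0]]
pin [0.4792 0.1558 0.1469] 0.33 box frame [-0.0842 -0.1085  0.1469]
tab [0.51266576 0.12576196 0.1625    ] box [-0.0485691  -0.13595162  0.1625    ]
pred tab px in top crop [[496.06922236 400.62854169]]
```

The fits agree to about 1–2 px and the sizes match:
- **Hatch:** grip point at about (0.495, -0.200, 0.105), yaw 7.7°.
- **Box:** origin at (0.571, 0.258), yaw -4.3°.
- **Gate:** the tab is about 36 mm from the pin.

I'll move to the hatch now.

Call:
send_rows:
  increments:
    - {"dx":1,"dy":-2,"dz":0.8,"roll":0.7,"claw":1}
    - {"dx":2.5,"dy":-4,"dz":1.6,"roll":1.4,"claw":1}
    - {"dx":4,"dy":-6,"dz":1.6,"roll":2.1,"claw":1}
    - {"dx":5.5,"dy":-8,"dz":1.6,"roll":2.8,"claw":1}
    - {"dx":7,"dy":-10,"dz":1.6,"roll":3.4,"claw":1}
  grip_force: 60

```text
clock: 0.72
tcp_pos: [0.3651, 0.293, 0.2712]
orientation: [0.0, -0.07, 0.998, 0.0]
wrist_force: [1.0, 0.7, 0.5]
finger_gap: 0.0853
grip_force: 0.0
```

Call:
send_rows:
  increments:
    - {"dx":0.7,"dy":-2.2,"dz":0,"roll":0,"claw":1}
    - {"dx":1.4,"dy":-4.4,"dz":0,"roll":0,"claw":1}
    - {"dx":2.1,"dy":-6.6,"dz":0,"roll":0,"claw":1}
    - {"dx":2.8,"dy":-8.8,"dz":0,"roll":0,"claw":1}
    - {"dx":3.5,"dy":-11,"dz":0,"roll":0,"claw":1}

```text
clock: 1.35
tcp_pos: [0.4519, 0.0179, 0.2711]
orientation: [-0.0, -0.068, 0.998, 0.0]
wrist_force: [1.0, 0.4, 0.1]
finger_gap: 0.0856
grip_force: 0.0
```

Call:
send_rows:
  increments:
    - {"dx":0.5,"dy":-2.2,"dz":0,"roll":0,"claw":1}
    - {"dx":1,"dy":-4.4,"dz":0,"roll":0,"claw":1}
    - {"dx":1.6,"dy":-6.6,"dz":-0.5,"roll":0,"claw":1}
    - {"dx":1.6,"dy":-8.6,"dz":-1.5,"roll":0,"claw":1}
    - {"dx":1.6,"dy":-8.6,"dz":-2.5,"roll":0,"claw":1}

```text
clock: 1.98
tcp_pos: [0.4918, -0.1988, 0.2073]
orientation: [-0.0, -0.065, 0.998, -0.0]
wrist_force: [-0.6, 0.4, -0.3]
finger_gap: 0.0853
grip_force: 0.0
```

Call:
send_rows:
  increments:
    - {"dx":0,"dy":-0.08,"dz":-1.5,"roll":0,"claw":1}
    - {"dx":0,"dy":-0.08,"dz":-3,"roll":0,"claw":1}
    - {"dx":0,"dy":-0.08,"dz":-4,"roll":0,"claw":1}
    - {"dx":0,"dy":-0.08,"dz":-4.4,"roll":0,"claw":1}
    - {"dx":0,"dy":-0.08,"dz":-4.75,"roll":0,"claw":1}

```text
clock: 2.6
tcp_pos: [0.4921, -0.1974, 0.09]
orientation: [0.0, -0.068, 0.998, -0.0]
wrist_force: [-0.6, -0.6, 0.2]
finger_gap: 0.0854
grip_force: 0.0
```

Run:
```python
from h import *
c=snap('side','pics/s1.png'); d=snap('top','pics/t1.png')
a=cv2.resize(c['image'][185:285,270:370],None,fx=5,fy=5,interpolation=3)
b=cv2.resize(d['image'][165:265,320:380],None,fx=5,fy=5,interpolation=3)
cv2.imwrite('pics/g1.png',cv2.convertScaleAbs(np.hstack([a,b]),alpha=1.7)); print(get_state()['wrist_force'],get_state()['tcp_pos'])
```

```text
[-0.21404846  1.40264232 -0.38058086] [ 0.49181768 -0.1972277   0.08986797]
```

View pics/g1.png

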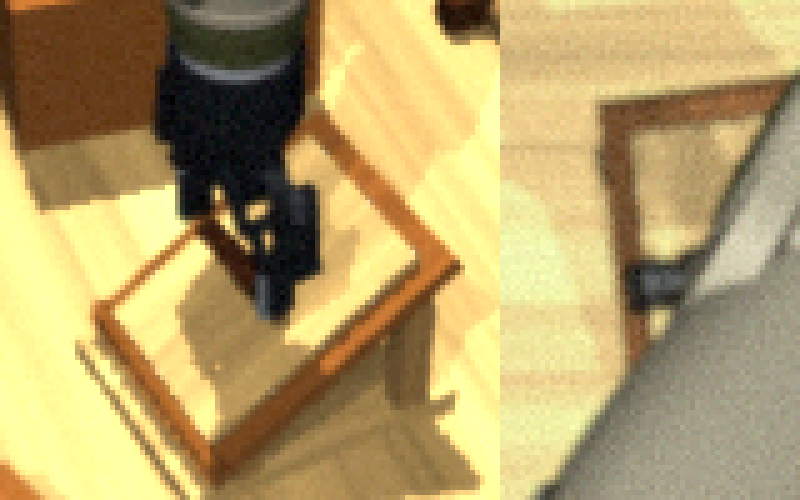

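The fingers straddle the fin: the near finger is at about (265,300) in the crop and the fin is between the pads. I'll close the gripper.

Call:
send_rows:
  increments:
    - {"dz":0,"claw":0.3}
    - {"dz":0,"claw":0.2}
    - {"dz":0,"claw":0.1}
    - {"dz":0,"claw":0}
    - {"dz":0,"claw":0}
  grip_force: 80

```text
schema error: expected keys dx, dy, dz, roll, claw
```

Call:
send_rows:
  increments:
    - {"dx":0,"dy":0,"dz":0,"roll":0,"claw":0.3}
    - {"dx":0,"dy":0,"dz":0,"roll":0,"claw":0.2}
    - {"dx":0,"dy":0,"dz":0,"roll":0,"claw":0.1}
    - {"dx":0,"dy":0,"dz":0,"roll":0,"claw":0}
    - {"dx":0,"dy":0,"dz":0,"roll":0,"claw":0}
  grip_force: 80

```text
clock: 3.32
tcp_pos: [0.4927, -0.1983, 0.0919]
orientation: [0.001, -0.068, 0.998, -0.001]
wrist_force: [-1.6, -1.3, 6.0]
finger_gap: 0.058
grip_force: 86.9
```

Call:
send_rows:
  increments:
    - {"dx":0,"dy":0,"dz":0.6,"roll":0,"claw":0}
    - {"dx":0,"dy":0,"dz":1.6,"roll":0,"claw":0}
    - {"dx":0,"dy":0,"dz":3,"roll":0,"claw":0}
    - {"dx":0,"dy":0,"dz":4.5,"roll":0,"claw":0}
    - {"dx":0,"dy":0,"dz":6,"roll":0,"claw":0}

```text
clock: 3.95
tcp_pos: [0.4915, -0.1969, 0.2419]
orientation: [-0.0, -0.068, 0.998, 0.0]
wrist_force: [0.2, -0.0, -3.8]
finger_gap: 0.0584
grip_force: 86.5
```

Run:
```python
from h import *
c=snap('side','pics/s2.png'); s=get_state(); print(s['wrist_force'],s['tcp_pos'],s['finger_gap'])
a=cv2.resize(c['image'][100:260,250:400],None,fx=5,fy=5,interpolation=3)[:600]
a=cv2.resize(c['image'][130:250,260:390],None,fx=5,fy=5,interpolation=3)
cv2.imwrite('pics/g2.png',cv2.convertScaleAbs(a,alpha=1.7))
```

```text
[ 2.10397154 -0.43241155  0.78235201] [ 0.49341952 -0.19802151  0.24732975] 0.05871551951483757
```

View pics/g2.png

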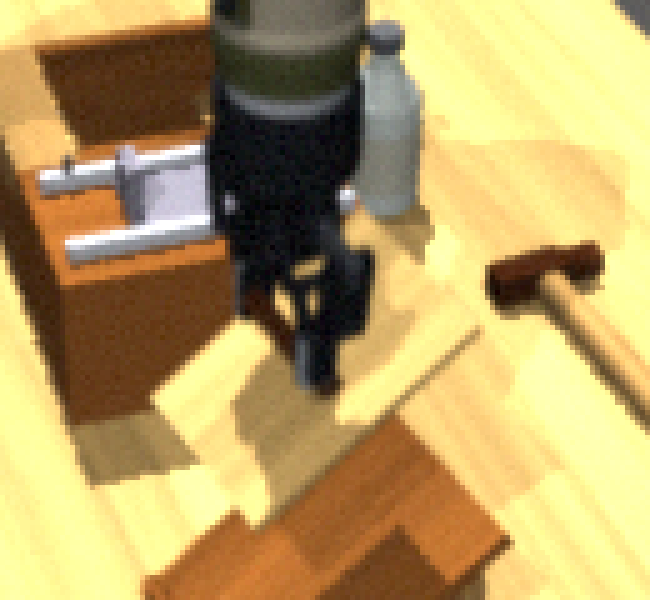

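The hatch is held and still slanted. Its near-left corner is at (155,400) in the crop, near-right at (255,527) and far-right at (480,330). Next I'll work out how it sits in the gripper.

Run:
```python
from fit import *
s=get_state(); print(s['clock'],s['tcp_pos'],s['wrist_force'])
P=[[-80,60,8],[-80,-60,8],[80,-60,8]]
uv=px([[155,400],[255,527],[480,330]],260,130,5)
hat=lambda p:(np.array(p[:3]),R.from_euler('ZY',[.136,-p[3]]).as_matrix())
h,r=fit([(S,P,uv)],[.5,-.2,.22,.5],hat); o,Rm=hat(h); print(h.round(4),r.round(1).tolist()); print('grip pt',o+Rm@[0,0,.035])
for i in range(4):
  read_camera('top'); s=get_state(); print(s['clock'],s['tcp_pos'],s['wrist_force'])
```

```text
4.0 [ 0.49341952 -0.19802151  0.24732975] [ 2.10397154 -0.43241155  0.78235201]
[ 0.5228 -0.1775  0.203   0.5366] [[-0.2, -0.0], [0.3, -0.0], [-0.1, 0.0]]
grip pt [ 0.50510289 -0.17988767  0.23303835]
4.05 [ 0.49377083 -0.19822795  0.24520028] [ 0.66520154 -0.8580009  -2.98764587]
4.1 [ 0.49297897 -0.19779127  0.24261489] [-0.45387127 -0.12234143 -4.11957473]
4.15 [ 0.49205978 -0.19728358  0.24068349] [-0.27137539  0.22302784 -3.63398117]
4.2 [ 0.49138669 -0.19691171  0.23942362] [-0.43512606 -0.09434229 -3.38877905]
```

Call:
send_rows:
  increments:
    - {"dx":0.2,"dy":1.2,"dz":0.5,"roll":-0.3,"claw":0}
    - {"dx":0.5,"dy":3,"dz":0.9,"roll":-0.6,"claw":0}
    - {"dx":0.8,"dy":5,"dz":0.9,"roll":-0.9,"claw":0}
    - {"dx":1.1,"dy":7,"dz":0.9,"roll":-1.2,"claw":0}
    - {"dx":1.4,"dy":9,"dz":0.9,"roll":-1.5,"claw":0}

```text
clock: 4.82
tcp_pos: [0.5258, 0.0294, 0.2605]
orientation: [-0.002, 0.038, 0.999, 0.0]
wrist_force: [0.6, 0.5, -3.8]
finger_gap: 0.0582
grip_force: 86.8
```

Call:
send_rows:
  increments:
    - {"dx":0.3,"dy":2,"dz":0,"roll":0,"claw":0}
    - {"dx":0.6,"dy":4,"dz":0,"roll":0,"claw":0}
    - {"dx":0.9,"dy":6,"dz":0,"roll":0,"claw":0}
    - {"dx":1.2,"dy":8,"dz":0,"roll":0,"claw":0}
    - {"dx":1.4,"dy":9.2,"dz":0,"roll":0,"claw":0}

```text
clock: 5.45
tcp_pos: [0.5607, 0.26, 0.2598]
orientation: [-0.002, 0.036, 0.999, -0.0]
wrist_force: [0.2, 0.0, -3.5]
finger_gap: 0.0583
grip_force: 86.9
```

Call:
send_rows:
  increments:
    - {"dx":0,"dy":0,"dz":-0.5,"roll":0,"claw":0}
    - {"dx":0,"dy":0,"dz":-1,"roll":0,"claw":0}
    - {"dx":0,"dy":0,"dz":-1.6,"roll":0,"claw":0}
    - {"dx":0,"dy":0,"dz":-2.2,"roll":0,"claw":0}
    - {"dx":0,"dy":0,"dz":-2.4,"roll":0,"claw":0}

```text
clock: 6.08
tcp_pos: [0.5611, 0.2568, 0.201]
orientation: [-0.001, 0.037, 0.999, -0.0]
wrist_force: [-0.6, -0.1, -3.5]
finger_gap: 0.0584
grip_force: 87.0
```

Run:
```python
from h import *
d=snap('top','pics/t3.png');c=snap('side','pics/s3.png'); s=get_state(); print(s['wrist_force'],s['tcp_pos'],s['orientation'],s['finger_gap'])
a=cv2.resize(c['image'][100:220,245:345],None,fx=4,fy=4,interpolation=3)
b=cv2.resize(d['image'][145:245,168:268],None,fx=4,fy=4,interpolation=3)
b=cv2.copyMakeBorder(b,0,80,0,0,0)
cv2.imwrite('pics/g3.png',cv2.convertScaleAbs(np.hstack([a,b]),alpha=1.7))
```

```text
[-0.65529505 -0.63281325 -2.46327881] [0.56147929 0.25720534 0.20185063] [-5.88075458e-04  3.70732322e-02  9.99312365e-01 -1.66000232e-04] 0.058476817754705895
```

View pics/g3.png

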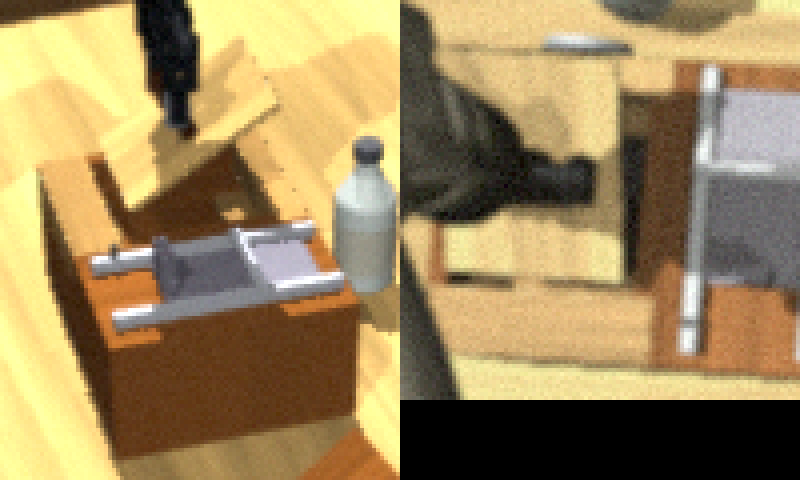

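The hatch hovers over the opening. In the top crop its near-left corner is at (45,278), near-right at (225,282) and far-right at (218,60). In the side crop the near-right corner is at (126,211), far-right at (280,101), far-left at (241,40) and near-left at about (101,162).

Run:
```python
from fit import *
uT=px([[45,278],[225,282],[218,60]],168,145,4); PT=[[-80,60,8],[-80,-60,8],[80,-60,8]]
uS=px([[126,211],[280,101],[241,40],[101,162]],245,100,4); PS=[[-80,-60,8],[80,-60,8],[80,60,8],[-80,60,8]]
hat=lambda p:(np.array(p[:3]),R.from_euler('ZY',[p[4],-p[3]]).as_matrix())
for obs in([(T,PT,uT),(S,PS,uS)],[(S,PS,uS)]):
  h,r=fit(obs,[.57,.25,.17,.55,-.07],hat); print(h.round(4),r.round(1).tolist())
  o,Rm=hat(h); b=np.array([.5712,.2577,0]); B=R.from_euler('z',-.0747).as_matrix()
  for n,q in(('near',[-.08,0,0]),('far',[.08,0,0]),('pivot',[0,0,.0404])): print(n,(B.T@(o+Rm@q-b)).round(4))
s=get_state(); print(s['tcp_pos'],'tcp in box',B.T@(s['tcp_pos']-b))
```

```text
[ 0.5818  0.2536  0.1813  0.5513 -0.0795] [[0.8, -2.5], [-0.1, -0.3], [-0.0, -0.4], [-0.1, 0.3], [-0.7, 0.9], [-0.8, 0.0], [-1.5, -4.9]]
near [-0.0573 -0.0029  0.1394]
far [ 0.079  -0.0036  0.2232]
pivot [-0.0103 -0.0032  0.2157]
[ 0.5833  0.2487  0.1834  0.5809 -0.0947] [[0.7, 0.8], [-0.4, 0.7], [-0.0, -0.3], [-0.2, -4.5]]
near [-0.0542 -0.0067  0.1395]
far [ 0.0796 -0.0094  0.2273]
pivot [-0.0095 -0.0076  0.2172]
[0.56147929 0.25720534 0.20185063] tcp in box [-0.00965668 -0.00121874  0.20185063]
```

Call:
send_rows:
  increments:
    - {"dx":0,"dy":0.08,"dz":-0.5,"roll":0,"claw":0}
    - {"dx":0,"dy":0.08,"dz":-1,"roll":0,"claw":0}
    - {"dx":0,"dy":0.08,"dz":-1.6,"roll":0,"claw":0}
    - {"dx":0,"dy":0.08,"dz":-2.2,"roll":0,"claw":0}
    - {"dx":0,"dy":0.08,"dz":-2.7,"roll":0,"claw":0}

```text
clock: 6.8
tcp_pos: [0.5614, 0.2596, 0.1336]
orientation: [-0.001, 0.037, 0.999, -0.0]
wrist_force: [0.1, -0.2, -3.2]
finger_gap: 0.0586
grip_force: 87.1
```

Call:
send_rows:
  increments:
    - {"dx":0,"dy":0,"dz":-0.1,"roll":0,"claw":0}
    - {"dx":0,"dy":0,"dz":-0.2,"roll":0,"claw":0}
    - {"dx":0,"dy":0,"dz":-0.3,"roll":0,"claw":0}
    - {"dx":0,"dy":0,"dz":-0.4,"roll":0,"claw":0}
    - {"dx":0,"dy":0,"dz":-0.4,"roll":0,"claw":0}

```text
clock: 7.42
tcp_pos: [0.5618, 0.2597, 0.1251]
orientation: [-0.0, 0.037, 0.999, 0.0]
wrist_force: [0.3, 0.2, -2.7]
finger_gap: 0.0584
grip_force: 87.0
```

Call:
send_rows:
  increments:
    - {"dx":0,"dy":0,"dz":-0.08,"roll":0,"claw":0}
    - {"dx":0,"dy":0,"dz":-0.16,"roll":0,"claw":0}
    - {"dx":0,"dy":0,"dz":-0.24,"roll":0,"claw":0}
    - {"dx":0,"dy":0,"dz":-0.3,"roll":0,"claw":0}
    - {"dx":0,"dy":0,"dz":-0.3,"roll":0,"claw":0}

```text
clock: 8.05
tcp_pos: [0.5634, 0.2598, 0.1204]
orientation: [0.002, 0.037, 0.999, 0.0]
wrist_force: [0.3, -2.8, 10.3]
finger_gap: 0.0582
grip_force: 88.9
```

Call:
send_rows:
  increments:
    - {"dx":0,"dy":0,"dz":0,"roll":0,"claw":0}
    - {"dx":0,"dy":0,"dz":-0.05,"roll":0,"claw":0}
    - {"dx":-0.1,"dy":0,"dz":-0.1,"roll":0,"claw":0}
    - {"dx":-0.2,"dy":0,"dz":-0.15,"roll":0,"claw":0}
    - {"dx":-0.2,"dy":0,"dz":-0.15,"roll":0,"claw":0}
  grip_force: 45

```text
clock: 8.68
tcp_pos: [0.563, 0.2597, 0.1205]
orientation: [0.008, 0.037, 0.999, 0.001]
wrist_force: [4.4, -4.0, 21.0]
finger_gap: 0.0584
grip_force: 90.2
```

Call:
send_rows:
  increments:
    - {"dx":0,"dy":0,"dz":0.1,"roll":0,"claw":0.3}
    - {"dx":0,"dy":0,"dz":0.1,"roll":0,"claw":0.3}
    - {"dx":0,"dy":0,"dz":0.1,"roll":0,"claw":0.3}
    - {"dx":0,"dy":0,"dz":0.1,"roll":0,"claw":0.3}
    - {"dx":0,"dy":0,"dz":0.1,"roll":0,"claw":0.3}
  grip_force: 30

```text
clock: 9.3
tcp_pos: [0.5621, 0.2598, 0.1212]
orientation: [0.006, 0.037, 0.999, 0.001]
wrist_force: [5.3, -2.2, 14.2]
finger_gap: 0.0585
grip_force: 88.9
```

Call:
send_rows:
  increments:
    - {"dx":0,"dy":0,"dz":0,"roll":0,"claw":0.34}
    - {"dx":0,"dy":0,"dz":0,"roll":0,"claw":0.35}
    - {"dx":0,"dy":0,"dz":0,"roll":0,"claw":0.36}
    - {"dx":0,"dy":0,"dz":0,"roll":0,"claw":0.37}
    - {"dx":0,"dy":0,"dz":0,"roll":0,"claw":0.37}
  grip_force: 30

```text
clock: 9.93
tcp_pos: [0.5621, 0.2598, 0.1211]
orientation: [0.006, 0.037, 0.999, 0.001]
wrist_force: [4.9, -1.8, 12.4]
finger_gap: 0.0588
grip_force: 66.5
```

Call:
send_rows:
  increments:
    - {"dx":0,"dy":0,"dz":0,"roll":0,"claw":0.375}
    - {"dx":0,"dy":0,"dz":0,"roll":0,"claw":0.38}
    - {"dx":0,"dy":0,"dz":0,"roll":0,"claw":0.38}
    - {"dx":0,"dy":0,"dz":-0.04,"roll":0,"claw":0.38}
    - {"dx":0,"dy":0,"dz":-0.08,"roll":0,"claw":0.38}
  grip_force: 30

```text
clock: 10.55
tcp_pos: [0.5633, 0.2599, 0.12]
orientation: [0.007, 0.037, 0.999, 0.001]
wrist_force: [5.9, -2.8, 17.2]
finger_gap: 0.0589
grip_force: 48.7
```

Call:
send_rows:
  increments:
    - {"dx":-0.1,"dy":0,"dz":0.08,"roll":0,"claw":0.37}
    - {"dx":-0.3,"dy":0.02,"dz":0.12,"roll":0,"claw":0.37}
    - {"dx":-0.5,"dy":0.04,"dz":0.12,"roll":0,"claw":0.37}
    - {"dx":-0.7,"dy":0.05,"dz":0.12,"roll":0,"claw":0.37}
    - {"dx":-0.9,"dy":0.07,"dz":0.12,"roll":0,"claw":0.37}

```text
clock: 11.18
tcp_pos: [0.5391, 0.2621, 0.1208]
orientation: [0.005, 0.037, 0.999, 0.001]
wrist_force: [6.4, 0.1, 7.5]
finger_gap: 0.059
grip_force: 47.4
```

Call:
send_rows:
  increments:
    - {"dx":0.1,"dy":0,"dz":-0.05,"roll":0,"claw":0.385}
    - {"dx":0.2,"dy":-0.01,"dz":-0.1,"roll":0,"claw":0.385}
    - {"dx":0.3,"dy":-0.02,"dz":-0.17,"roll":0,"claw":0.385}
    - {"dx":0.35,"dy":-0.03,"dz":-0.24,"roll":0,"claw":0.385}
    - {"dx":0.4,"dy":-0.03,"dz":-0.3,"roll":0,"claw":0.385}

```text
clock: 11.8
tcp_pos: [0.5481, 0.2616, 0.113]
orientation: [0.004, 0.037, 0.999, 0.001]
wrist_force: [4.5, -0.7, 8.6]
finger_gap: 0.0594
grip_force: 39.2
```

Call:
send_rows:
  increments:
    - {"dx":-0.1,"dy":0.01,"dz":0.03,"roll":0,"claw":0.38}
    - {"dx":-0.25,"dy":0.02,"dz":0.05,"roll":0,"claw":0.38}
    - {"dx":-0.4,"dy":0.03,"dz":0.05,"roll":0,"claw":0.38}
    - {"dx":-0.55,"dy":0.04,"dz":0.05,"roll":0,"claw":0.38}
    - {"dx":-0.6,"dy":0.04,"dz":0.05,"roll":0,"claw":0.38}

```text
clock: 12.42
tcp_pos: [0.5325, 0.2624, 0.1134]
orientation: [0.004, 0.037, 0.999, 0.001]
wrist_force: [5.3, -0.2, 5.4]
finger_gap: 0.0596
grip_force: 38.9
```

Call:
send_rows:
  increments:
    - {"dx":0.12,"dy":-0.01,"dz":-0.1,"roll":0,"claw":0.385}
    - {"dx":0.24,"dy":-0.02,"dz":-0.2,"roll":0,"claw":0.385}
    - {"dx":0.36,"dy":-0.03,"dz":-0.32,"roll":0,"claw":0.385}
    - {"dx":0.46,"dy":-0.03,"dz":-0.44,"roll":0,"claw":0.385}
    - {"dx":0.55,"dy":-0.04,"dz":-0.56,"roll":0,"claw":0.385}

```text
clock: 13.05
tcp_pos: [0.5459, 0.2613, 0.0993]
orientation: [0.003, 0.037, 0.999, 0.001]
wrist_force: [5.7, 0.7, 7.0]
finger_gap: 0.0594
grip_force: 40.3
```

Call:
send_rows:
  increments:
    - {"dx":0.1,"dy":-0.01,"dz":-0.1,"roll":0,"claw":0.385}
    - {"dx":0.2,"dy":-0.01,"dz":-0.2,"roll":0,"claw":0.385}
    - {"dx":0.28,"dy":-0.02,"dz":-0.32,"roll":0,"claw":0.385}
    - {"dx":0.34,"dy":-0.02,"dz":-0.44,"roll":0,"claw":0.385}
    - {"dx":0.38,"dy":-0.03,"dz":-0.54,"roll":0,"claw":0.385}

```text
clock: 13.68
tcp_pos: [0.5551, 0.2606, 0.0852]
orientation: [0.003, 0.037, 0.999, 0.001]
wrist_force: [5.7, 1.1, 5.7]
finger_gap: 0.0592
grip_force: 41.2
```

Call:
send_rows:
  increments:
    - {"dx":0,"dy":0,"dz":-0.04,"roll":0,"claw":0.385}
    - {"dx":0,"dy":0,"dz":-0.08,"roll":0,"claw":0.385}
    - {"dx":0,"dy":0,"dz":-0.12,"roll":0,"claw":0.385}
    - {"dx":0,"dy":0,"dz":-0.16,"roll":0,"claw":0.385}
    - {"dx":0,"dy":0,"dz":-0.16,"roll":0,"claw":0.385}

```text
clock: 14.3
tcp_pos: [0.5555, 0.2605, 0.0823]
orientation: [0.003, 0.037, 0.999, 0.001]
wrist_force: [4.6, 0.3, 9.0]
finger_gap: 0.0595
grip_force: 41.6
```

Call:
send_rows:
  increments:
    - {"dx":0,"dy":0,"dz":-0.04,"roll":0,"claw":0.385}
    - {"dx":0,"dy":0,"dz":-0.08,"roll":0,"claw":0.385}
    - {"dx":0,"dy":0,"dz":-0.12,"roll":0,"claw":0.385}
    - {"dx":0,"dy":0,"dz":-0.12,"roll":0,"claw":0.385}
    - {"dx":0,"dy":0,"dz":-0.12,"roll":0,"claw":0.385}

```text
clock: 14.92
tcp_pos: [0.5556, 0.2606, 0.0821]
orientation: [0.004, 0.037, 0.999, 0.001]
wrist_force: [-1.5, -2.5, 25.8]
finger_gap: 0.0595
grip_force: 43.0
```

Call:
send_rows:
  increments:
    - {"dx":0,"dy":0,"dz":0.12,"roll":0,"claw":0.37}
    - {"dx":0.15,"dy":-0.01,"dz":0.12,"roll":0,"claw":0.36}
    - {"dx":0.3,"dy":-0.02,"dz":0.12,"roll":0,"claw":0.36}
    - {"dx":0.45,"dy":-0.03,"dz":0.12,"roll":0,"claw":0.36}
    - {"dx":0.6,"dy":-0.05,"dz":0.12,"roll":0,"claw":0.36}

```text
clock: 15.55
tcp_pos: [0.5603, 0.2601, 0.0821]
orientation: [-0.006, 0.035, 0.999, 0.001]
wrist_force: [-24.0, 2.2, 29.2]
finger_gap: 0.0593
grip_force: 43.4
```

Call:
send_rows:
  increments:
    - {"dx":0.03,"dy":0,"dz":0,"roll":0,"claw":0.36}
    - {"dx":0.06,"dy":0,"dz":0,"roll":0,"claw":0.36}
    - {"dx":0.08,"dy":0,"dz":0,"roll":0,"claw":0.36}
    - {"dx":0.08,"dy":0,"dz":0,"roll":0,"claw":0.36}
    - {"dx":0.08,"dy":0,"dz":0,"roll":0,"claw":0.36}

```text
clock: 16.18
tcp_pos: [0.5611, 0.2601, 0.082]
orientation: [-0.006, 0.035, 0.999, 0.001]
wrist_force: [-26.1, 0.6, 31.7]
finger_gap: 0.0592
grip_force: 43.7
```

Call:
send_rows:
  increments:
    - {"dx":-0.15,"dy":0.01,"dz":0.05,"roll":0,"claw":0.36}
    - {"dx":-0.3,"dy":0.02,"dz":0.1,"roll":0,"claw":0.36}
    - {"dx":-0.4,"dy":0.03,"dz":0.12,"roll":0,"claw":0.36}
    - {"dx":-0.5,"dy":0.04,"dz":0.12,"roll":0,"claw":0.36}
    - {"dx":-0.5,"dy":0.04,"dz":0.12,"roll":0,"claw":0.36}

```text
clock: 16.8
tcp_pos: [0.5572, 0.2596, 0.0823]
orientation: [-0.0, 0.037, 0.999, 0.0]
wrist_force: [2.4, 0.7, 0.5]
finger_gap: 0.0592
grip_force: 40.1
```

Run:
```python
from h import *
d=snap('top','pics/t4.png');c=snap('side','pics/s4.png'); s=get_state(); print(s['wrist_force'],s['tcp_pos'],s['orientation'],s['finger_gap'])
a=cv2.resize(c['image'][120:200,250:330],None,fx=5,fy=5,interpolation=3)
b=cv2.resize(d['image'][155:235,168:248],None,fx=5,fy=5,interpolation=3)
cv2.imwrite('pics/g4.png',cv2.convertScaleAbs(np.hstack([a,b]),alpha=2.2))
```

```text
[ 1.60012969 -0.76044167 -0.15469904] [0.55714935 0.25955914 0.08227376] [-1.89341557e-04  3.69568514e-02  9.99316844e-01 -1.24382412e-05] 0.05931769809666997
```

View pics/g4.png

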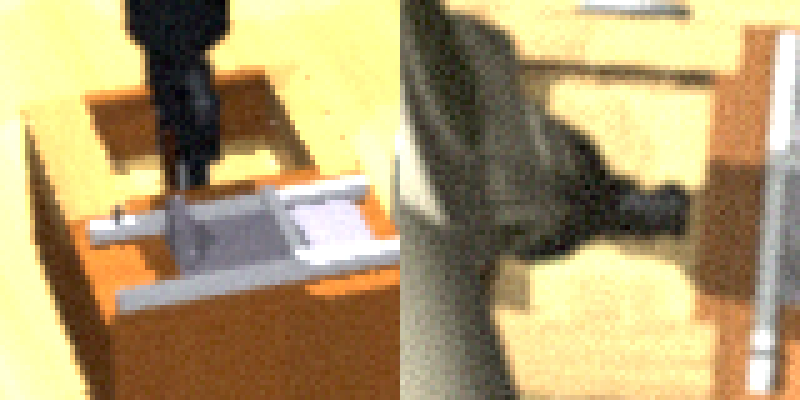

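The hatch is down in the opening. In the side crop its left edge runs from (110,168) to (270,150), below the left wall's top edge, which runs from (90,95) to (265,75). I'll check numerically whether it lies flat.

Run:
```python
from fit import *
b=np.array([.5712,.2577,0]); B=R.from_euler('z',-.0747).as_matrix()
pr=lambda c,P,x0,y0:((proj(c,(B@np.array(P).T).T+b)-[x0,y0]+.5)*5-.5).round().tolist()
print('wall top',pr(S,[[-.07,.065,.12],[.07,.065,.12]],250,120))
for z1 in(.07,.08,.09,.10): print('left hatch edge x-70 z70; x 64 z',z1,pr(S,[[-.07,.059,.07],[.064,.059,z1]],250,120))
print('top: far bar inner edge',pr(T,[[.07,.065,.12],[.07,-.065,.12]],168,155))
for z1 in(.07,.08,.09,.10): print('far hatch edge',z1,pr(T,[[.064,.06,z1],[.064,-.06,z1]],168,155))
g=cv2.imread('pics/s4.png').astype(int); t=cv2.imread('pics/t4.png').astype(int); t0=cv2.imread('pics/top0.png').astype(int)
for u in(275,280,290,295,298): print('side col',u,g[132:166,u].sum(1).tolist())
for u in(202,206,212,218,224): print('top col',u,t[162:182,u].sum(1).tolist())
```

```text
wall top [[82.0, 105.0], [264.0, 76.0]]
left hatch edge x-70 z70; x 64 z 0.07 [[87.0, 166.0], [259.0, 137.0]]
left hatch edge x-70 z70; x 64 z 0.08 [[87.0, 166.0], [259.0, 126.0]]
left hatch edge x-70 z70; x 64 z 0.09 [[87.0, 166.0], [259.0, 115.0]]
left hatch edge x-70 z70; x 64 z 0.1 [[87.0, 166.0], [259.0, 104.0]]
top: far bar inner edge [[85.0, 53.0], [316.0, 68.0]]
far hatch edge 0.07 [[117.0, 79.0], [323.0, 92.0]]
far hatch edge 0.08 [[112.0, 76.0], [320.0, 90.0]]
far hatch edge 0.09 [[107.0, 73.0], [316.0, 87.0]]
far hatch edge 0.1 [[102.0, 70.0], [313.0, 84.0]]
side col 275 [373, 367, 361, 366, 363, 293, 220, 148, 101, 82, 98, 96, 98, 111, 112, 109, 107, 115, 97, 115, 197, 217, 220, 342, 355, 356, 335, 311, 233, 244, 231, 419, 407, 267]
side col 280 [22, 25, 42, 32, 42, 52, 74, 68, 47, 79, 105, 101, 103, 103, 95, 110, 94, 105, 114, 209, 230, 253, 407, 411, 397, 388, 361, 176, 130, 129, 215, 246, 246, 244]
side col 290 [46, 22, 50, 53, 68, 65, 82, 89, 110, 77, 71, 66, 54, 32, 23, 16, 22, 15, 33, 47, 24, 40, 34, 33, 44, 76, 96, 99, 167, 248, 240, 234, 160, 126]
side col 295 [35
[... 193 characters left out ...]
, 81, 75, 81, 85, 81, 75, 80, 73, 78, 73, 103, 140, 152, 175, 316, 327, 322, 338, 312, 139, 104, 123, 226, 251, 237, 223, 180, 171, 166]
top col 202 [327, 310, 301, 298, 282, 204, 138, 173, 223, 297, 326, 346, 335, 316, 314, 318, 305, 264, 185, 96]
top col 206 [331, 341, 333, 333, 342, 285, 188, 159, 209, 279, 314, 342, 363, 347, 340, 322, 309, 317, 335, 292]
top col 212 [355, 351, 346, 341, 324, 289, 170, 142, 149, 245, 325, 341, 358, 311, 308, 309, 296, 305, 307, 302]
top col 218 [339, 339, 348, 346, 336, 312, 236, 150, 149, 235, 280, 307, 352, 352, 351, 347, 331, 349, 346, 354]
top col 224 [348, 346, 346, 341, 340, 337, 301, 154, 106, 149, 214, 297, 336, 360, 335, 350, 355, 333, 352, 341]
```

Call:
send_rows:
  increments:
    - {"dx":0.08,"dy":-0.01,"dz":0.04,"roll":0,"claw":0.36}
    - {"dx":0.16,"dy":-0.01,"dz":0.04,"roll":0,"claw":0.36}
    - {"dx":0.24,"dy":-0.02,"dz":0.04,"roll":0,"claw":0.36}
    - {"dx":0.3,"dy":-0.02,"dz":0.04,"roll":0,"claw":0.36}
    - {"dx":0.3,"dy":-0.02,"dz":0.04,"roll":0,"claw":0.36}

```text
clock: 17.52
tcp_pos: [0.5646, 0.2592, 0.0834]
orientation: [-0.0, 0.037, 0.999, -0.0]
wrist_force: [0.4, -0.8, -3.4]
finger_gap: 0.0593
grip_force: 39.7
```

Call:
send_rows:
  increments:
    - {"dx":0.06,"dy":0,"dz":0,"roll":0,"claw":0.36}
    - {"dx":0.12,"dy":-0.01,"dz":0,"roll":0,"claw":0.36}
    - {"dx":0.18,"dy":-0.01,"dz":0,"roll":0,"claw":0.36}
    - {"dx":0.24,"dy":-0.02,"dz":0,"roll":0,"claw":0.36}
    - {"dx":0.26,"dy":-0.02,"dz":0,"roll":0,"claw":0.36}

```text
clock: 18.15
tcp_pos: [0.5712, 0.2587, 0.0836]
orientation: [0.0, 0.037, 0.999, 0.0]
wrist_force: [0.2, 0.1, -4.1]
finger_gap: 0.0592
grip_force: 39.7
```

Call:
send_rows:
  increments:
    - {"dx":0.03,"dy":0,"dz":0,"roll":0,"claw":0.36}
    - {"dx":0.06,"dy":0,"dz":0,"roll":0,"claw":0.36}
    - {"dx":0.09,"dy":-0.01,"dz":0,"roll":0,"claw":0.36}
    - {"dx":0.12,"dy":-0.01,"dz":0,"roll":0,"claw":0.36}
    - {"dx":0.12,"dy":-0.01,"dz":0,"roll":0,"claw":0.36}

```text
clock: 18.77
tcp_pos: [0.5742, 0.2585, 0.0836]
orientation: [0.0, 0.037, 0.999, 0.0]
wrist_force: [0.2, 0.1, -2.7]
finger_gap: 0.0593
grip_force: 39.7
```

Call:
send_rows:
  increments:
    - {"dx":0.03,"dy":0,"dz":0,"roll":0,"claw":0.36}
    - {"dx":0.06,"dy":0,"dz":0,"roll":0,"claw":0.36}
    - {"dx":0.09,"dy":-0.01,"dz":0,"roll":0,"claw":0.36}
    - {"dx":0.12,"dy":-0.01,"dz":0,"roll":0,"claw":0.36}
    - {"dx":0.12,"dy":-0.01,"dz":0,"roll":0,"claw":0.36}

```text
clock: 19.4
tcp_pos: [0.5771, 0.2582, 0.0835]
orientation: [-0.0, 0.037, 0.999, 0.0]
wrist_force: [-0.1, -1.1, -3.6]
finger_gap: 0.0595
grip_force: 39.7
```

Call:
send_rows:
  increments:
    - {"dx":0.04,"dy":0,"dz":0,"roll":0,"claw":0.36}
    - {"dx":0.08,"dy":0,"dz":0,"roll":0,"claw":0.36}
    - {"dx":0.12,"dy":-0.01,"dz":0,"roll":0,"claw":0.36}
    - {"dx":0.16,"dy":-0.01,"dz":0,"roll":0,"claw":0.36}
    - {"dx":0.16,"dy":-0.01,"dz":0,"roll":0,"claw":0.36}

```text
clock: 20.02
tcp_pos: [0.5772, 0.2582, 0.0832]
orientation: [-0.003, 0.036, 0.999, -0.0]
wrist_force: [-11.1, 0.3, 2.3]
finger_gap: 0.0592
grip_force: 40.3
```

Call:
send_rows:
  increments:
    - {"dx":-0.1,"dy":0.01,"dz":0,"roll":0,"claw":0.36}
    - {"dx":-0.2,"dy":0.02,"dz":0,"roll":0,"claw":0.36}
    - {"dx":-0.31,"dy":0.02,"dz":0,"roll":0,"claw":0.36}
    - {"dx":-0.31,"dy":0.02,"dz":-0.04,"roll":0,"claw":0.36}
    - {"dx":-0.31,"dy":0.02,"dz":-0.08,"roll":0,"claw":0.36}

```text
clock: 20.65
tcp_pos: [0.5737, 0.2585, 0.0822]
orientation: [0.0, 0.037, 0.999, 0.0]
wrist_force: [-2.8, -1.9, 6.0]
finger_gap: 0.0592
grip_force: 40.6
```

Call:
send_rows:
  increments:
    - {"dx":0,"dy":0,"dz":0.04,"roll":0,"claw":0.42}
    - {"dx":0,"dy":0,"dz":0.04,"roll":0,"claw":0.5}
    - {"dx":0,"dy":0,"dz":0.04,"roll":0,"claw":0.6}
    - {"dx":0,"dy":0,"dz":0.04,"roll":0,"claw":0.65}
    - {"dx":0,"dy":0,"dz":0.04,"roll":0,"claw":0.65}

```text
clock: 21.28
tcp_pos: [0.5734, 0.2585, 0.0826]
orientation: [0.0, 0.037, 0.999, 0.0]
wrist_force: [-1.3, -0.4, 0.1]
finger_gap: 0.0703
grip_force: 0.0
```

Call:
send_rows:
  increments:
    - {"dx":0,"dy":0,"dz":0.5,"roll":0,"claw":0.65}
    - {"dx":0,"dy":0,"dz":1.2,"roll":0,"claw":0.65}
    - {"dx":0,"dy":0,"dz":2.2,"roll":0,"claw":0.65}
    - {"dx":0,"dy":0,"dz":3.6,"roll":0,"claw":0.65}
    - {"dx":0,"dy":0,"dz":5,"roll":0,"claw":0.65}

```text
clock: 21.9
tcp_pos: [0.5733, 0.2585, 0.2096]
orientation: [0.0, 0.037, 0.999, 0.0]
wrist_force: [0.9, -0.5, -0.4]
finger_gap: 0.0703
grip_force: 0.0
```

Run:
```python
from fit import *
s=get_state(); print(s['joint_pos'].round(3),s['tcp_pos'].round(4))
d=snap('top','pics/t5.png');c=snap('side','pics/s5.png')
for n,im in(('s',c['image']),):
  g=cv2.cvtColor(im,6)
  print(g[154:182,268:292])
```

```text
[0.296 0.425 0.156 1.301 0.    0.369] [0.5733 0.2585 0.2096]
[[118 121 118 118  99  74  71  78 131 145 147 146 145 146 150 148 152 147
  102  42  17  14  15  14]
 [119 120 118 118 118 123 123 125 142 147 149 146 150 151 149 153 150 146
  133  67  20  14   9  17]
 [118 120 125 118 118 127 128 127 130 146 149 150 149 150 145 143 144 141
  136  83  35  21  18  17]
 [117 118 123 122 120 132 133 131 131 142 147 148 148 142 138 138 134 133
  131 113  68  34  31  34]
 [117 120 124 123 121 121 119 120 122 123 132 136 131 123 113 109 100  91
   87  81  75  68  46  36]
 [115 117 122 121 118 121 126 110 100  96  96  88  86  84  81  91  96 112
  100  81  74  65  46  39]
 [114 116 118 121 117 107 109  85  76  76  76  76  75  73  75  75 101 111
  114  88  76  74  62  59]
 [118 112 119 120  96  71  87  92  77  78  76  78  79  85  84  60  95 106
  104  95  85  80  83  80]
 [115 110 116 112  77  39  61  81  88 100 116 123 140 155 151  86  80  68
   62  69  78  77  75  80]
 [ 90  92  94  97  74  50  86 145 160 159 158 159 159 146 126  70  49  56
   54  52  61  76  79  74]
 [128 152 158 155 110  66 106
[... 1089 characters left out ...]
77  79  79  78  78  78  81  82  85  85  86  91  91  96 100  99  84
   70  72  75  81  80  83]
 [ 64  77  82  82  84  86  93  92  91 101 105 117 128 131 146 158 163 153
  105  84  81  85  82  81]
 [ 53  80  85  87  88 100 126 128 134 156 161 162 162 159 159 161 146 127
   93  81  80  81  81  82]
 [ 49  78  84  86  95 142 158 158 157 159 146 131 125 112  97  90  90  88
   79  79  80  80  77  76]
 [ 36  75  83  87  87 111 122 124 114  96  93  86  85  83  80  82  78  77
   78  77  74  69  60  60]
 [ 31  51  76  81  82  75  82  84  83  83  79  77  77  75  73  75  71  61
   62  54  47  43  43  43]
 [ 28  44  75  80  82  66  73  78  77  75  70  64  61  56  51  52  52  51
   48  42  41  41  38  38]]
```

Call:
send_rows:
  increments:
    - {"dx":-0.4,"dy":-0.9,"dz":0.2,"roll":1.25,"claw":0.3}
    - {"dx":-0.8,"dy":-1.8,"dz":0.2,"roll":2.5,"claw":0.1}
    - {"dx":-1.2,"dy":-2.7,"dz":0.2,"roll":3.75,"claw":0}
    - {"dx":-1.6,"dy":-3.6,"dz":0.2,"roll":5,"claw":0}
    - {"dx":-2,"dy":-4.5,"dz":0.2,"roll":6.25,"claw":0}

```text
clock: 22.62
tcp_pos: [0.5228, 0.1453, 0.2126]
orientation: [-0.0, -0.392, 0.92, 0.0]
wrist_force: [-0.2, -0.3, -0.1]
finger_gap: 0.0426
grip_force: 0.0
```

Call:
send_rows:
  increments:
    - {"dx":-0.2,"dy":-0.4,"dz":0,"roll":1.25,"claw":0}
    - {"dx":-0.4,"dy":-0.8,"dz":0,"roll":2.5,"claw":0}
    - {"dx":-0.4,"dy":-0.8,"dz":-0.3,"roll":3.75,"claw":0}
    - {"dx":-0.4,"dy":-0.8,"dz":-0.6,"roll":5,"claw":0}
    - {"dx":-0.4,"dy":-0.8,"dz":-0.8,"roll":5,"claw":0}

```text
clock: 23.25
tcp_pos: [0.5131, 0.1259, 0.1923]
orientation: [-0.0, -0.68, 0.733, 0.0]
wrist_force: [-0.4, -0.5, 0.7]
finger_gap: 0.0428
grip_force: 0.0
```

Run:
```python
from fit import *
s=get_state(); print(s['tcp_pos'].round(4),s['orientation'].round(3),s['finger_gap'])
c=snap('side','pics/s6.png'); d=snap('top','pics/t6.png'); print(proj(S,s['tcp_pos']),proj(S,[.5127,.1258,.1625]))
print(cv2.cvtColor(c['image'],6)[148:172,268:300])
# hatch: top view columns through opening
t=d['image'].astype(int)
for u in(186,192,198,212,220): print('top col',u,t[162:222,u].sum(1).tolist())
```

```text
[0.5131 0.1259 0.1923] [-0.    -0.68   0.733  0.   ] 0.04279584251630025
[[284.71680526 152.01221965]] [[284.92272752 159.57515439]]
[[115 112  72  39  35  37  32  18   5  22  46  45  35  35  39  40  36  37
   23  22  32  35  36  26  14  30  47  32  31  69  75  74]
 [119 120  95  55  31  35  34  23  12  14  46  47  38  37  39  39  41  42
   25  15  27  31  36  24  13  30  53  47  60  76  79  80]
 [116 124 127  78  38  33  30  28  21  12  45  50  36  46  55  59  65  70
   42  19  18  30  36  33  26  31  55  84  87  87  85  86]
 [118 122 117  80  48  35  37  42  22  21  44  49  54  72  77  78  79  79
   53  24  13  29  37  33  26  30  65 127 139 138 136 135]
 [120 121 123 113  75  55  58  69  53  41  50  55  53  73  91  96  97  92
   60  28  11  18  31  31  34  63 103 132 135 137 139 140]
 [119 119 118 120  80  61  62  76  86  89  73  69  70  94 135 147 150 143
   94  39  14  11  17  18  22  44 101 120 131 137 141 140]
 [120 119 119 122 101  79  68  80 132 145 125 127 139 147 150 153 149 146
  103  44  12   8  12  13  12  35 104 119 135 141 143 141]
 [119 123 121 119 121 125 123 127 14
[... 3089 characters left out ...]
352, 336, 361, 363, 359, 358, 346, 330, 320, 318, 310, 322, 320, 306, 313]
top col 212 [260, 217, 180, 192, 215, 236, 235, 236, 271, 270, 277, 276, 302, 292, 300, 307, 310, 321, 326, 321, 340, 340, 349, 351, 349, 353, 357, 343, 339, 337, 339, 333, 322, 333, 320, 289, 267, 257, 258, 306, 299, 325, 329, 320, 324, 324, 320, 316, 309, 314, 302, 296, 256, 269, 261, 261, 266, 276, 270, 269]
top col 220 [214, 199, 211, 228, 242, 261, 273, 280, 268, 294, 281, 297, 297, 317, 316, 320, 316, 324, 312, 321, 332, 322, 331, 325, 340, 313, 328, 334, 329, 315, 320, 320, 335, 309, 329, 335, 332, 335, 330, 345, 346, 335, 335, 324, 320, 332, 332, 316, 320, 315, 322, 310, 305, 293, 285, 285, 278, 265, 251, 228]
```

Call:
send_rows:
  increments:
    - {"dx":0,"dy":0,"dz":-0.5,"roll":0,"claw":0}
    - {"dx":0,"dy":0,"dz":-1,"roll":0,"claw":0}
    - {"dx":0,"dy":0,"dz":-1.5,"roll":0,"claw":0}
    - {"dx":0,"dy":0,"dz":-2,"roll":0,"claw":0}
    - {"dx":0,"dy":0,"dz":-2.35,"roll":0,"claw":0}
  grip_force: 60

```text
clock: 23.98
tcp_pos: [0.5129, 0.126, 0.1327]
orientation: [-0.0, -0.681, 0.733, 0.0]
wrist_force: [0.2, -0.7, 0.9]
finger_gap: 0.0428
grip_force: 0.0
```

Call:
send_rows:
  increments:
    - {"dx":0,"dy":0,"dz":0,"roll":0,"claw":-0.4}
    - {"dx":0,"dy":0,"dz":0,"roll":0,"claw":-0.7}
    - {"dx":0,"dy":0,"dz":0,"roll":0,"claw":-0.8}
    - {"dx":0,"dy":0,"dz":0,"roll":0,"claw":-0.8}
    - {"dx":0,"dy":0,"dz":0,"roll":0,"claw":-0.8}
  grip_force: 60

```text
clock: 24.6
tcp_pos: [0.5113, 0.1261, 0.1338]
orientation: [-0.001, -0.681, 0.733, 0.001]
wrist_force: [-4.6, -0.4, 1.3]
finger_gap: 0.0113
grip_force: 59.0
```

Call:
send_rows:
  increments:
    - {"dx":-0.2,"dy":0.02,"dz":0,"roll":0,"claw":-0.8}
    - {"dx":-0.45,"dy":0.03,"dz":0,"roll":0,"claw":-0.8}
    - {"dx":-0.7,"dy":0.05,"dz":0,"roll":0,"claw":-0.8}
    - {"dx":-0.95,"dy":0.07,"dz":0,"roll":0,"claw":-0.8}
    - {"dx":-1.2,"dy":0.09,"dz":0,"roll":0,"claw":-0.8}

```text
clock: 25.22
tcp_pos: [0.486, 0.128, 0.1338]
orientation: [0.002, -0.68, 0.733, -0.002]
wrist_force: [9.1, -1.5, -9.6]
finger_gap: 0.0111
grip_force: 58.6
```

Call:
send_rows:
  increments:
    - {"dx":0,"dy":0,"dz":0,"roll":0,"claw":-0.75}
    - {"dx":0,"dy":0,"dz":0,"roll":0,"claw":-0.6}
    - {"dx":0,"dy":0,"dz":0,"roll":0,"claw":-0.4}
    - {"dx":0,"dy":0,"dz":0,"roll":0,"claw":-0.3}
    - {"dx":0,"dy":0,"dz":0,"roll":0,"claw":-0.3}

```text
clock: 25.85
tcp_pos: [0.4834, 0.1283, 0.134]
orientation: [0.0, -0.681, 0.733, -0.0]
wrist_force: [0.4, -0.1, 0.5]
finger_gap: 0.03
grip_force: 0.0
```

Call:
send_rows:
  increments:
    - {"dx":0,"dy":0,"dz":0.8,"roll":0,"claw":-0.3}
    - {"dx":0,"dy":0,"dz":2,"roll":0,"claw":-0.3}
    - {"dx":0,"dy":0,"dz":3.5,"roll":0,"claw":-0.3}
    - {"dx":0,"dy":0,"dz":5,"roll":0,"claw":-0.3}
    - {"dx":0,"dy":0,"dz":6,"roll":0,"claw":-0.3}

```text
clock: 26.48
tcp_pos: [0.4838, 0.1283, 0.2859]
orientation: [0.001, -0.681, 0.733, -0.001]
wrist_force: [0.2, -0.4, -1.5]
finger_gap: 0.0299
grip_force: 0.0
```

Run:
```python
from fit import *
np.set_printoptions(linewidth=200)
s=get_state(); print(s['tcp_pos'].round(4))
c=snap('side','pics/s7.png'); d=snap('top','pics/t7.png')
print(cv2.cvtColor(c['image'],6)[156:180,264:290])
b=np.array([.5712,.2577,0]); B=R.from_euler('z',-.0747).as_matrix()
pr=lambda c,P:proj(c,(B@np.array(P).T).T+b).round(1).tolist()
for x in(-.078,-.08,-.082,-.084): print(x,pr(S,[[x,-.136,.1625],[x-.006,-.151,.1625],[x+.006,-.151,.1625],[x-.006,-.121,.1625],[x+.006,-.121,.1625],[x,-.1085,.147]]))
```

```text
[0.4838 0.1283 0.2859]
[[118 116 118 117 118 120 122 119 119 126 130 129 135 146 153 151 152 150 145 145 143 142 135  80  34  22]
 [113 119 117 114 118 122 122 122 123 135 133 131 130 142 151 148 148 139 140 136 134 135 133 112  68  51]
 [113 118 118 116 119 121 120 124 121 120 118 122 122 122 130 134 135 124 112 109  97  84  84  83  76  73]
 [113 117 121 119 116 120 121 122 122 122 126 116  98  98  99  90  82  84  81  77  76  77  74  76  74  77]
 [111 115 122 119 116 115 119 123 121 109 110  86  84  95  94  97  81  78  73  74  77  79  81  84 101 115]
 [108 114 118 121 118 115 117 119  97  68  91  98 114 112 113 123  94  86  92 100 119 125 140 152 156 157]
 [107 112 116 118 116 112 118 112  77  44  60  81  75 100 112 113 111 147 159 159 159 159 159 144 128 125]
 [108 105  97  93  95  91  92  99  78  50  87 138  94 106 110 113 122 139 129 123 114  99  93  92  86  84]
 [ 77  78  76  95 132 154 159 154 111  67 106 133  89  71 100 109 107  84  81  83  82  83  80  82  76  76]
 [ 67  69  73  94 139 147 131 125 117  90  86  87  58  50  83  80  69  62  61  64  69 100  86 106 111 110]
 [ 62  
[... 1206 characters left out ...]
8 101 124 130 135 159 160 158 163 158 160 161 149 133 126 112  99  94]
 [ 25  23  25  29  50  81  87  87  97 145 159 162 158 159 147 132 123 113  99  93  92  89  88  84  80  81]
 [ 25  24  29  27  35  72  85  86  90 110 121 125 113  97  90  90  87  85  80  82  80  80  80  77  78  70]]
-0.078 [[276.3, 161.1], [275.6, 163.9], [279.1, 163.3], [273.4, 158.9], [277.0, 158.3], [274.5, 160.4]]
-0.08 [[275.7, 161.2], [275.0, 164.0], [278.6, 163.4], [272.9, 159.0], [276.4, 158.4], [274.0, 160.5]]
-0.082 [[275.1, 161.3], [274.4, 164.1], [278.0, 163.5], [272.3, 159.1], [275.8, 158.5], [273.4, 160.6]]
-0.084 [[274.5, 161.4], [273.8, 164.2], [277.4, 163.6], [271.7, 159.2], [275.2, 158.6], [272.8, 160.7]]
```

Run:
```python
from fit import *
b=np.array([.5712,.2577,0]); B=R.from_euler('z',-.0747).as_matrix()
pr=lambda c,P:proj(c,(B@np.array(P).T).T+b)
# silhouette edge columns at image rows, for tab at x
def edges(x,rows,y=-.136):
    out=[]
    for (ex,ey) in((x-.006,y+.015),(x-.006,y-.015),(x+.006,y-.015)):
        z=np.linspace(.1245,.1625,20); p=pr(S,np.c_[np.full(20,ex),np.full(20,ey),z]); out.append([(round(float(np.interp(-r,-p[::1,1],p[:,0])),1)) for r in rows]+[p[0].round(1).tolist(),p[-1].round(1).tolist()])
    return out
for x in(-.07,-.074,-.078): print(x,edges(x,[166,168,171,174]))
print('pin shaft',[pr(S,[[x,-.1085,z] for z in(.132,.147)]).round(1).tolist() for x in(-.08,-.084)])
g=cv2.cvtColor(cv2.imread('pics/t7.png'),6); np.set_printoptions(linewidth=200)
print(g[200:232,236:272])
print('top pred tab top',[pr(T,[[x,-.136,.1625]]).round(1).tolist() for x in(-.07,-.08)],'pin',pr(T,[[-.084,-.1085,.147]]),'edge near',pr(T,[[-.116,-.136,.12]]))
```

```text
-0.07 [[276.2, 276.3, 276.3, 276.3, [276.3, 167.8], [275.8, 158.5]], [278.1, 278.2, 278.4, 278.5, [278.5, 172.8], [278.0, 163.5]], [281.7, 281.7, 281.9, 281.9, [281.9, 172.2], [281.5, 162.9]]]
-0.074 [[275.0, 275.1, 275.2, 275.2, [275.2, 168.1], [274.6, 158.7]], [276.9, 277.0, 277.2, 277.3, [277.3, 173.1], [276.8, 163.7]], [280.5, 280.6, 280.7, 280.8, [280.8, 172.4], [280.3, 163.1]]]
-0.078 [[273.9, 274.0, 274.0, 274.0, [274.0, 168.3], [273.4, 158.9]], [275.7, 275.8, 276.0, 276.1, [276.1, 173.3], [275.6, 163.9]], [279.3, 279.4, 279.5, 279.6, [279.6, 172.6], [279.1, 163.3]]]
pin shaft [[[274.2, 164.2], [274.0, 160.5]], [[273.0, 164.4], [272.8, 160.7]]]
[[ 41  31  20 ... 114 132 143]
 [ 42  39  37 ... 118 133 144]
 [ 46  41  38 ... 114 131 146]
 ...
 [ 38  35  37 ... 142 131  99]
 [ 32  31  29 ... 141 128  91]
 [ 32  30  32 ... 140 123  90]]
top pred tab top [[[249.6, 219.4]], [[249.3, 223.2]]] pin [[239.83750941 224.2746793 ]] edge near [[250.54013194 237.1638233 ]]
```

Run:
```python
from fit import *
import sys; np.set_printoptions(linewidth=220,threshold=sys.maxsize)
b=np.array([.5712,.2577,0]); B=R.from_euler('z',-.0747).as_matrix()
pr=lambda c,P:proj(c,(B@np.array(P).T).T+b)
g0=cv2.cvtColor(cv2.imread('pics/s7.png'),6).astype(float)
# fit tab box silhouette: compare predicted corners for y=-.1485
for y in(-.1455,-.1485,-.151):
  for x in(-.072,-.075,-.078):
    C=[[x-.006,y+.015,.1625],[x+.006,y+.015,.1625],[x+.006,y-.015,.1625],[x-.006,y-.015,.1625],[x-.006,y+.015,.1245],[x-.006,y-.015,.1245],[x+.006,y-.015,.1245]]
    print(y,x,pr(S,C).round(1).tolist())
g=cv2.cvtColor(cv2.imread('pics/t7.png'),6)
print(g[206:232,237:268])
for x in (-.07,-.075,-.08): print('T',x,pr(T,[[x-.006,-.1335,.1625],[x-.006,-.1635,.1625],[x+.006,-.1335,.1625],[x+.006,-.1635,.1625]]).round(1).tolist())
```

```text
-0.1455 -0.072 [[275.9, 160.2], [279.4, 159.6], [281.6, 164.5], [278.1, 165.2], [276.4, 169.5], [278.6, 174.6], [282.1, 173.9]]
-0.1455 -0.075 [[275.0, 160.3], [278.5, 159.7], [280.7, 164.7], [277.2, 165.3], [275.5, 169.7], [277.7, 174.7], [281.2, 174.1]]
-0.1455 -0.078 [[274.1, 160.5], [277.6, 159.9], [279.9, 164.9], [276.3, 165.5], [274.7, 169.8], [276.8, 174.9], [280.3, 174.3]]
-0.1485 -0.072 [[276.1, 160.7], [279.6, 160.1], [281.9, 165.0], [278.3, 165.7], [276.6, 170.0], [278.8, 175.1], [282.3, 174.4]]
-0.1485 -0.075 [[275.2, 160.8], [278.7, 160.2], [281.0, 165.2], [277.4, 165.8], [275.7, 170.2], [277.9, 175.2], [281.4, 174.6]]
-0.1485 -0.078 [[274.3, 161.0], [277.9, 160.4], [280.1, 165.4], [276.5, 166.0], [274.9, 170.3], [277.0, 175.4], [280.5, 174.8]]
-0.151 -0.072 [[276.3, 161.1], [279.8, 160.5], [282.1, 165.5], [278.5, 166.1], [276.8, 170.4], [279.0, 175.5], [282.5, 174.9]]
-0.151 -0.075 [[275.4, 161.2], [278.9, 160.6], [281.2, 165.6], [277.6, 166.3], [275.9, 170.6], [278.1, 175.7], [281.6, 175.0]]
-0.151 -0.078 [[274.5, 161.4], [278.0, 160.8], [280.3, 165.8], [276.7, 166.4],
[... 2871 characters left out ...]
6  47  65  81  87  80  78  80  79  80  81  80  72  78  74  80  81  79  83  80  82  78  75  78 102]
 [ 35  37  27  18  11  17  29  45  72  85  82  80  83  81  80  82  76  79  74  75  79  78  78  84  86  83  78  80  80  80 111]
 [ 31  29  25  27  26  26  33  49  74  84  82  78  82  82  79  79  82  74  75  69  77  76  77  77  79  75  81  83  79  84 111]
 [ 30  32  28  46  45  37  37  51  71  81  80  79  82  82  79  78  78  75  72  72  69  74  82  83  80  85  82  78  72  79 117]]
T -0.07 [[248.5, 221.6], [259.7, 222.4], [248.9, 217.1], [260.1, 217.9]]
T -0.075 [[248.3, 223.5], [259.6, 224.3], [248.7, 219.0], [260.0, 219.8]]
T -0.08 [[248.1, 225.4], [259.4, 226.2], [248.5, 220.9], [259.8, 221.7]]
```

Call:
send_rows:
  increments:
    - {"dx":-0.04,"dy":-0.48,"dz":-1.5,"roll":0,"claw":-0.3}
    - {"dx":-0.04,"dy":-0.48,"dz":-3,"roll":0,"claw":-0.3}
    - {"dx":-0.04,"dy":-0.48,"dz":-4.3,"roll":0,"claw":-0.3}
    - {"dx":-0.04,"dy":-0.48,"dz":-5.4,"roll":0,"claw":-0.3}
    - {"dx":-0.04,"dy":-0.48,"dz":-6,"roll":0,"claw":-0.3}

```text
clock: 27.2
tcp_pos: [0.4807, 0.1161, 0.1314]
orientation: [-0.001, -0.681, 0.733, 0.001]
wrist_force: [0.1, -0.3, 0.1]
finger_gap: 0.03
grip_force: 0.0
```

Call:
send_rows:
  increments:
    - {"dx":0,"dy":0,"dz":0,"roll":0,"claw":-0.6}
    - {"dx":0,"dy":0,"dz":0,"roll":0,"claw":-0.8}
    - {"dx":0,"dy":0,"dz":0,"roll":0,"claw":-0.8}
    - {"dx":0,"dy":0,"dz":0,"roll":0,"claw":-0.8}
    - {"dx":0,"dy":0,"dz":0,"roll":0,"claw":-0.8}

```text
clock: 27.82
tcp_pos: [0.4831, 0.1161, 0.1338]
orientation: [0.0, -0.681, 0.733, -0.0]
wrist_force: [4.9, -0.2, -11.9]
finger_gap: 0.0113
grip_force: 59.8
```

Call:
send_rows:
  increments:
    - {"dx":-0.1,"dy":0.01,"dz":0,"roll":0,"claw":-0.8}
    - {"dx":-0.2,"dy":0.02,"dz":0,"roll":0,"claw":-0.8}
    - {"dx":-0.3,"dy":0.02,"dz":0,"roll":0,"claw":-0.8}
    - {"dx":-0.4,"dy":0.03,"dz":0,"roll":0,"claw":-0.8}
    - {"dx":-0.4,"dy":0.03,"dz":0,"roll":0,"claw":-0.8}

```text
clock: 28.45
tcp_pos: [0.4736, 0.1168, 0.1338]
orientation: [0.001, -0.681, 0.733, -0.001]
wrist_force: [6.6, -1.2, -13.9]
finger_gap: 0.0114
grip_force: 59.6
```

Call:
send_rows:
  increments:
    - {"dx":0,"dy":0,"dz":0,"roll":0,"claw":-0.7}
    - {"dx":0,"dy":0,"dz":0,"roll":0,"claw":-0.5}
    - {"dx":0,"dy":0,"dz":0,"roll":0,"claw":-0.3}
    - {"dx":0,"dy":0,"dz":0.3,"roll":0,"claw":-0.3}
    - {"dx":0,"dy":0,"dz":1,"roll":0,"claw":-0.3}

```text
clock: 29.08
tcp_pos: [0.4717, 0.117, 0.159]
orientation: [-0.001, -0.681, 0.733, 0.0]
wrist_force: [1.0, 0.4, 0.2]
finger_gap: 0.0301
grip_force: 0.0
```

Call:
send_rows:
  increments:
    - {"dx":0,"dy":0,"dz":1.5,"roll":0,"claw":-0.3}
    - {"dx":0,"dy":0,"dz":3.5,"roll":0,"claw":-0.3}
    - {"dx":0,"dy":-2,"dz":5,"roll":0,"claw":-0.3}
    - {"dx":-0.5,"dy":-4,"dz":5,"roll":0,"claw":-0.3}
    - {"dx":-1,"dy":-6,"dz":5,"roll":0,"claw":-0.3}

```text
clock: 29.7
tcp_pos: [0.4473, -0.0343, 0.2853]
orientation: [0.001, -0.681, 0.732, -0.001]
wrist_force: [0.7, -0.3, -0.2]
finger_gap: 0.0297
grip_force: 0.0
```

Call:
send_rows:
  increments:
    - {"dx":0,"dy":-2,"dz":0,"roll":0,"claw":-0.3}
    - {"dx":0,"dy":-4,"dz":0,"roll":0,"claw":-0.3}
    - {"dx":0,"dy":-6,"dz":0,"roll":0,"claw":-0.3}
    - {"dx":0,"dy":-8,"dz":0,"roll":0,"claw":-0.3}
    - {"dx":0,"dy":-8,"dz":0,"roll":0,"claw":-0.3}

```text
clock: 30.32
tcp_pos: [0.4471, -0.2361, 0.2839]
orientation: [-0.0, -0.679, 0.734, -0.0]
wrist_force: [-0.5, 0.1, -0.8]
finger_gap: 0.0298
grip_force: 0.0
```

Run:
```python
from fit import *
import sys; np.set_printoptions(linewidth=240,threshold=sys.maxsize)
print(get_state()['tcp_pos'])
c=snap('side','pics/s8.png'); d=snap('top','pics/t8.png')
print(cv2.cvtColor(c['image'],6)[158:178,266:286])
g=cv2.cvtColor(d['image'],6)
print(g[214:234,236:264])
print('opening'); print(g[160:228:2,176:238:2])
```

```text
[ 0.44714265 -0.23606033  0.28389677]
[[121 122 121 124 126 125 126 127 122 123 124 123 121 121 116 111 102  97  90  78]
 [123 123 120 120 123 128 124 125 132 116 105 100  97  85  83  83  80  80  78  79]
 [123 122 120 120 122 127 123 115 120  91  84  83  79  77  77  79  78  79  82  83]
 [123 125 119 118 121 122 102 104 111 111  98  87  82  82  84  88  91 107 123 125]
 [117 121 119 112 118 115  84  73 106 112 111 105 121 126 142 159 159 163 161 164]
 [ 99  98  97  92  95 101  78  58 103 113 119 138 158 163 166 151 135 130 115 100]
 [ 79  97 133 157 163 159 115  69 118 121 119 130 119 102  97  94  89  87  84  85]
 [ 77  95 146 153 138 128 116  71  67 102 116 114  79  75  81  80  80  80  79 104]
 [ 80  75  91  94  91  90  85  57  45  56  59  63  54  56  64  92 114 115 112 117]
 [ 79  72  77  80  81  81  75  56  44  52  53  52  69  90  95 103 115 120 121 119]
 [ 79  79  75  71  67  60  55  52  42  56  58  53  75  97 104 100 105 116 119 119]
 [ 79  80  61  53  52  53  76  51  42  56  54  54  66  91  94  84  94 112 115 106]
 [ 77  87  85  86  86  88  88  58  45  55  57  57  60  58  45  36 
[... 6526 characters left out ...]
107 109 108 112 115 109 113 117 121 120 103  72  67  64  68  66]
 [ 89  90  98  97  99 104 101  96  95  98 101 105 103 108  95  97  96  97 104 112 104 111 114 111 117  95  77  72  67  72  71]
 [ 90  93  99  92  95  97  96  95  97  89  88  91  94  90  88  92  94  96 100  92  94 107 107 105 106 104 102  95  69  66  70]
 [ 88  91  93  94  93  95  96  96  95  92  99  91  93  99  96  92  95  97  92  98 111 110 108 112 112 110 112  99  66  66  65]
 [ 95  90  93  98  92  96  93  89  94  92  87  97  93  96  91  87  98  95 100 112 112 116 116 108 113 115 113 101  72  65  69]
 [ 91  91  87  99  95  99  94  94  97  91  92  94  90  90  96  97  95  92 101 102 103 110 110 113 113 108 107  87  65  70  70]]
```

Run:
```python
from fit import *
b=np.array([.5712,.2577,0]); B=R.from_euler('z',-.0747).as_matrix()
pr=lambda c,P:proj(c,(B@np.array(P).T).T+b).round(1).tolist()
for x in(-.005,0,.005): print(x,[pr(T,[[x+e,y,z] for y in(-.03,0,.03)]) for e,z in((.007,.112),(-.007,.112),(-.007,.07))])
print('hatch L/R edges',pr(T,[[.06,.06,.07],[-.06,.06,.07],[.06,-.06,.07],[-.06,-.06,.07]]))
g=cv2.cvtColor(cv2.imread('pics/t8.png'),6)
for u in(200,204,208,212,216): print(u,g[186:200,u].tolist())
s=cv2.imread('pics/s8.png'); a=cv2.cvtColor(s,6)
print('side fin pred',[pr(S,[[e,y,z] for y in(-.03,.03) for e in(-.007,.007)]) for z in(.112,.07)])
np.set_printoptions(linewidth=200); print(a[138:158,276:304])
```

```text
-0.005 [[[216.7, 192.0], [206.0, 191.3], [195.3, 190.6]], [[216.2, 197.0], [205.5, 196.3], [194.8, 195.6]], [[219.5, 198.6], [209.1, 197.9], [198.7, 197.2]]]
0 [[[216.8, 190.2], [206.2, 189.5], [195.5, 188.8]], [[216.4, 195.2], [205.7, 194.5], [195.0, 193.8]], [[219.6, 196.8], [209.3, 196.1], [198.9, 195.4]]]
0.005 [[[217.0, 188.5], [206.3, 187.7], [195.7, 187.0]], [[216.5, 193.5], [205.8, 192.7], [195.2, 192.0]], [[219.8, 195.1], [209.4, 194.4], [199.1, 193.7]]]
hatch L/R edges [[190.9, 171.7], [186.7, 213.1], [232.1, 174.5], [228.3, 216.0]]
200 [106, 105, 105, 88, 53, 35, 31, 24, 36, 48, 85, 112, 122, 118]
204 [108, 118, 107, 95, 67, 39, 37, 35, 30, 36, 75, 99, 115, 110]
208 [107, 108, 104, 101, 81, 40, 33, 33, 29, 27, 46, 83, 105, 116]
212 [107, 106, 110, 100, 79, 53, 38, 33, 30, 28, 46, 78, 102, 111]
216 [104, 106, 111, 103, 93, 67, 30, 24, 21, 24, 37, 67, 101, 110]
side fin pred [[[289.2, 153.3], [292.9, 152.7], [284.9, 144.6], [288.6, 144.0]], [[289.5, 163.0], [293.2, 162.3], [285.3, 154.2], [288.9, 153.6]]]
[[ 70  65  64  60  52  50  44  37  37  36  36  29  31  28  21  23  26 
[... 1530 characters left out ...]
  15  15]
 [ 59  60  62  64  58  65  69  75  74  70  48  22  11   7   9  10   7   5   7  14   9  12   9   5   9  10   9  10]
 [ 71  72  74  74  72  79 117 129 130 126  83  33  16   8  13  11   8   8  10  14  13  10   9  12  10  10  10   7]
 [117 130 131 128 130 128 134 134 133 129  90  33  10   9  18   5  13  10   9  12  12   8  13  13  13   8  11  13]
 [131 132 132 133 135 134 133 137 132 131 116  59  16  12  12  13   4   6   8   9   8  13  11  15  12   6   9   9]
 [135 133 135 134 133 130 128 127 125 123 120  68  27  19   9   7  11   5  11  12   7  15  13  12   8  13   9   6]
 [133 134 131 131 128 125 124 122 118 118 119  96  57  38  24  14   9   8   9   5   9  11  13   8   6   6  11  13]]
```

```bash
python3 -c "
from workcell import *
print(hand_in())"
```

```text
the job is handed in; nothing more can be done
None
```

I handed the job in at about 30 s. The hatch lies flat in the dust box, tucked about 10 mm under the frame at each end, and the air gate is open with its tab level with the pin to about 1 mm; both were measured by camera, and I don't have the verdict.

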